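# Prime the bench hand pump

## Task

Two hand pumps are fixed to the lab bench; one is already primed, with its indicator pin standing fully out. Press the palm pad of the other pump down with the fingertips and let it spring back, again and again, until its indicator pin stands fully out too, then let the pad come right back up and move clear. Nothing is to be grasped: do not touch the pin, do not press the primed pump, and leave the bottle, the beaker and the tip box where they stand.

Things in the scene. Friction and masses are not known exactly. Their poses are not given: they have to be found in the camera images.
- pad_top (a point): Centre of the flat top face of the palm pad of the pump to be primed: a black round mushroom pad, 76 mm across (top face 70 mm) and 14 mm thick, on a steel rod above a bare aluminium barrel. Its top face is level, 158 mm above the bench when released. This point's x axis points from the pad to the indicator tower, z up. The pumps are fixed to the bench, placed and turned differently each time.
- plunger (a joint): How far that pad is pressed straight down, in m: 0 released, 0.020 at its stop. A spring returns it: 6 N to start it, about 14 N to hold it at its stop. It drives a ratchet that lifts the pin about 6 mm per stroke (the first may give more, up to 12 mm). Strokes that go down 16 mm or more and come back to within 2 mm of the top count; shorter ones may give nothing. Extra strokes do no harm.
- pin (a joint): How far that pump's indicator pin stands out, in m: 0 with its head on its collar, 0.030 fully out. It starts between 0 and 0.010, rises while the pad goes down (3 to 5 strokes in all) and stays up between strokes. The last stroke must go nearly to the stop to bring it fully out.
- pin_top (a point): Centre of the top of that pump's indicator pin: a 12 mm brass pin with a 20 mm flat head 4 mm thick, rising out of a grey box tower (44 by 44 mm, collar top 98 mm above the bench), 78 mm from the pad's axis on the far side of the pump. Its height is 102 mm with the pin in and 132 mm fully out. Not to be touched.
- pad_b_top (a point): Centre of the top face of the palm pad of the primed pump, of the same make and size as the other; not to be pressed.
- plunger_b (a joint): How far the primed pump's pad is pressed down, in m: 0 released, 0.020 at its stop. To stay at 0.
- pin_b_top (a point): Centre of the top of the primed pump's pin, which stands fully out, 132 mm above the bench.
- bottle: Loose clear reagent bottle with a blue cap, 66 mm across, 150 mm high, on the robot's side of the pumps; origin at the centre of its underside. To be left alone.
- beaker: Loose white open beaker, 66 mm across, 85 mm high, beyond the pumps; origin at the centre of its underside. To be left alone.
- tipbox: Loose grey pipette-tip box, 120 by 85 by 54 mm high, to the robot's right (-y) of the pumps; origin at the centre of its underside. To be left alone.

How it is judged (in metres and radians):
On the way:
1. the indicator pin stands fully out (value of joint pin above 0.027 m), for 0.2 s.
At the end, for the whole second after the job is handed in: The pin stands at least 27 mm out of its 30 mm travel, both pads are released (within 3 mm of the top), and bottle, beaker and tip box stand upright (within 0.15 rad) and within 30 mm of where they were (value of joint pin above 0.027 m and value of joint each of plunger, plunger_b below 0.003 m and distance of each of bottle, beaker, tipbox from where it was at the start of the episode below 0.03 m and angle between each of bottle, beaker, tipbox's own z axis and vertical below 0.15 rad); the robot touches nothing.
It fails at once if the robot touches the indicator pin (over 1 N) (contact force between any of the fingers, the arm and pin above 1 N).
It fails at once if the primed pump's pad is pressed more than 4 mm (value of joint plunger_b above 0.004 m).
It fails at once if the bottle, beaker or tip box is lifted, carried, pushed more than 30 mm or tipped (not ((distance of bottle from where it was at the start of the episode below 0.03 m and angle between bottle's own z axis and vertical below 0.15 rad) and (distance of beaker from where it was at the start of the episode below 0.03 m and angle between beaker's own z axis and vertical below 0.15 rad) and (distance of tipbox from where it was at the start of the episode below 0.03 m and angle between tipbox's own z axis and vertical below 0.15 rad))).
It also fails if it takes over 45 s, if anything falls off the work surface, if the arm or the gripper's body presses on something with over 40 N, if the wrist force passes 120 N, or if a joint passes its speed limit or range.

## Robot

A 6-joint arm with a two-finger parallel gripper is mounted at the origin on the work surface. World frame = base frame: x ahead of the robot, y to its left, z up, the work surface at z = 0. Lengths are in mm, angles in rad, forces in N, time in s.
With the tool pointing down it reaches from about 275 to 1000 mm from the base axis. Payload 8.4 kg.
Tool frame: the origin (TCP) lies between the finger pads; the fingertips stand r.nose_length ahead of it and the grasp point (between the pads) lies 8 mm behind it (r.nose_length is the distance from the TCP to the fingertips, in mm); y points along the fingers, x is the direction in which the jaws open and shut, and the axes are right-handed (so a half turn about y gives the same grasp; the last joint's range is limited). The gripper opens to 85 mm and grips with 20 to 120 N. Pads are 22 mm wide; open, the fingers measure 114 mm over their backs; the gripper's body (76 mm by 85 mm) begins 54 mm behind the grasp point. The pads swing forward as they close: fully open they stand 13 mm farther back than shut.
Start: joints at [1.313, 0.353, 1.633, -0, 1.155, -0.002], TCP at [158.136, 604.666, 242.281] pointing down, gripper open.
Joint ranges: [-2.63, 2.63], [-0.92, 2.1], [0.06, 2.66], [-1.3, 4.44], [0, 2.69], [-3.02, 3.02]. Speed limits (rad/s): [2.22, 2.22, 2.79, 3.14, 3.14, 3.14].

## Interface

Orientations are given as [roll, pitch, yaw] about the fixed x, y, z axes, in that order (R = Rz(yaw) Ry(pitch) Rx(roll)).
In Python, from rig import r, cams, order gives the robot as it stands. The module is installed in compiled form; this text tells all that it offers.
- The arm moves only by the shell command python3 -m crank 'ROWS' [FORCE]. ROWS is JSON, a list of rows, each a list of 7 numbers: the turn, a rotation vector about the tool's x, y, z in degrees, then the shift along the tool's x, y, z in cm, then the opening, from -1 (shut) to 1 (fully open). A call has exactly 10 rows; each row shifts and turns the pose as measured when the row begins, along the tool's axes as they then stand; what a row does not reach is not made up. A row lasts 1/12 s, in which the tool goes at most 41.7 mm and 7.16 degrees, less where a joint would pass 70% of its speed; a pose out of reach is approached as far as the arm can. A call with a gripper value outside its range is refused whole. The fingers move at their own pace and stop on an object; FORCE is the grip in N (left out, the last holds). Time passes only in rows, so rows that do not move let the fingers close, or fill a call up. It gives the time, the measured TCP pose, the force and the opening at its end, in the units of the state.
- r.sense(): the state, without advancing time (a new reading comes with each control period).
- cams.grab_frame(name): name is "side" or "top"; returns the picture (384x512x3 uint8, blue, green, red); there is no depth.
- cams.camera_info(name): a dict with "intrinsics" (3x3 intrinsics, pixels), "k1" (the pictures are not rectified: a ray, as slopes to the right and down, at radius r is drawn at 1 + k1 r^2 times it, then the intrinsics apply), "view" (4x4, takes a point from world to camera coordinates). Camera axes: x right, y up, looking along -z (the intrinsics and any distortion apply to the point x, -y, -z); pixel columns grow to the right and rows downward; lengths in mm; the calibration is good to about 2 mm. A picture is of the moment at which its call begins. camera_info takes no time and is no camera call.
- order.sign_off(): hands the job in, once; it reports no verdict.
The state is a dict: "clock": time; "qpos": joint angles; "qvel": joint speeds; "joint_efforts": joint torques, N m; "eef_pos": TCP position; "tcp_rot": TCP orientation; "contact_force": force on the tool from outside, world axes, zero at the start; "wrist_torque": the same for the moment, N m; "opening": opening from 0.0 (shut) to 1.0 (fully open).
Only numpy, scipy, OpenCV 4.12 (cv2) and the standard library are available. Lean on these libraries where they do the work, as an engineer would, in place of code of your own. Each camera call takes 0.05 s, during which the arm holds its last target.

## Working session

There is one attempt and no reset: what is moved stays moved. The work goes in short steps, Python scripts to look and compute and a shell command to move; the robot and the scene stay as the last step left them, time stands still between calls to the robot, and variables do not carry over. Pictures are saved under pics/ and viewed, and the job is handed in when it is done.

```bash
mkdir -p pics; python3 - <<'E'
from rig import r,cams,order
import cv2
for n in("side","top"):
    cv2.imwrite(f"pics/{n}0.png",cams.grab_frame(n)); print(n,cams.camera_info(n))
print(r.sense(),r.nose_length)
E
```

```text
side {'intrinsics': array([[374.02791676,   0.        , 260.34903746],
       [  0.        , 374.02791676, 197.92397816],
       [  0.        ,   0.        ,   1.        ]]), 'k1': -0.09026818255952647, 'view': array([[ 8.10154044e-01, -5.86193304e-01,  5.27593627e-03,
        -5.27376527e+02],
       [ 4.02613262e-01,  5.62932032e-01,  7.21810286e-01,
        -2.64687402e+02],
       [-4.26090350e-01, -5.82653360e-01,  6.92070860e-01,
        -8.68217036e+02],
       [ 0.00000000e+00,  0.00000000e+00,  0.00000000e+00,
         1.00000000e+00]])}
top {'intrinsics': array([[478.39104239,   0.        , 263.0642634 ],
       [  0.        , 478.39104239, 196.03555549],
       [  0.        ,   0.        ,   1.        ]]), 'k1': -0.17808677754346186, 'view': array([[ 2.10685014e-02, -9.99699440e-01,  1.25359032e-02,
        -1.29000221e+02],
       [ 9.89723214e-01,  2.26287873e-02,  1.41194539e-01,
        -6.09680521e+02],
       [-1.41435774e-01,  9.43231701e-03,  9.89902497e-01,
        -1.44152824e+03],
       [ 0.00000000e+00,  0.00000000e+00,  0.00000000e+00,
         1.00000000e+00]])}
{'clock': 0.1, 'qpos': array([ 1.31256386e+00,  3.53612996e-01,  1.63409636e+00, -4.79387637e-05,
        1.15518512e+00, -2.37754614e-03]), 'qvel': array([-4.95812986e-04, -7.18781943e-04, -9.66864042e-04, -7.56225307e-05,
        9.54449611e-04,  5.84022748e-04]), 'joint_efforts': array([-3.04595578e-04, -6.06352329e+01, -3.42821074e+01, -1.13608587e-04,
        4.02061210e-03, -2.17007477e-05]), 'eef_pos': array([158.06053495, 604.23670294, 241.59977947]), 'tcp_rot': array([-1.57083706e+00,  1.30192678e-03,  1.31496076e+00]), 'contact_force': array([ 0.31191929, -0.38205002, -0.11647722]), 'wrist_torque': array([ 0.0115915 , -0.00308851,  0.01507449]), 'opening': 0.9987202963797731} 11.0
```

View pics/side0.png

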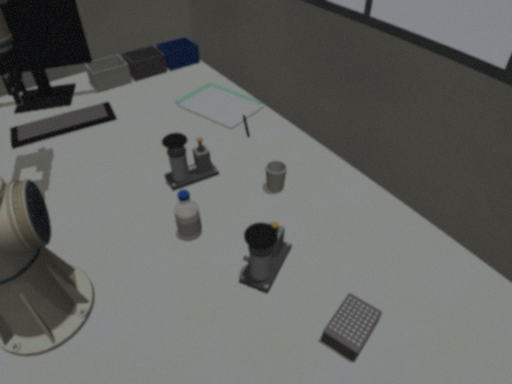

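View pics/top0.png

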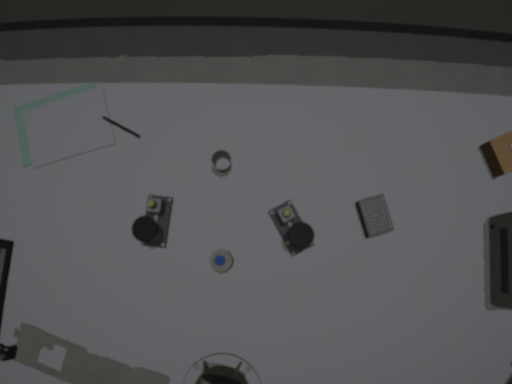

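```bash
cat > h.py <<'E'
import numpy as np,cv2
from rig import r,cams,order
def ray(n,uv):
    c=cams.camera_info(n);K=c["intrinsics"];V=c["view"]
    p=cv2.undistortPoints(np.array([[uv]],float),K,np.array([c["k1"],0,0,0.]),None)[0,0] 
    d=V[:3,:3].T@np.array([p[0],-p[1],-1.]); o=-V[:3,:3].T@V[:3,3]
    return o,d
def onz(n,uv,z):
    o,d=ray(n,uv); return o+d*(z-o[2])/d[2]
def proj(n,P):
    c=cams.camera_info(n);K=c["intrinsics"];V=c["view"]
    q=V[:3,:3]@np.array(P,float)+V[:3,3]; s=np.array([q[0]/-q[2],-q[1]/-q[2]])
    s=s*(1+c["k1"]*(s@s)); return K[:2,:2]@s+K[:2,2]
def tri(a,b):
    (o1,d1),(o2,d2)=ray("side",a),ray("top",b)
    t=np.linalg.lstsq(np.c_[d1,-d2],o2-o1,rcond=None)[0]
    p,q=o1+d1*t[0],o2+d2*t[1]; return (p+q)/2,np.linalg.norm(p-q)
E
python3 - <<'E'
import cv2,numpy as np
s=cv2.imread("pics/side0.png");t=cv2.imread("pics/top0.png")
def c(i,x,y):return cv2.resize(i[y:y+80,x:x+80],(400,300) if 0 else (390,390),interpolation=cv2.INTER_CUBIC)
o=np.hstack([c(s,150,115),c(s,230,215)]);
cv2.imwrite("pics/c_side.png",cv2.convertScaleAbs(o,alpha=1.6))
o=np.hstack([c(t,115,180),c(t,255,185)]);cv2.imwrite("pics/c_top.png",cv2.convertScaleAbs(o,alpha=1.6))
E
```

```text
(no output)
```

View pics/c_side.png

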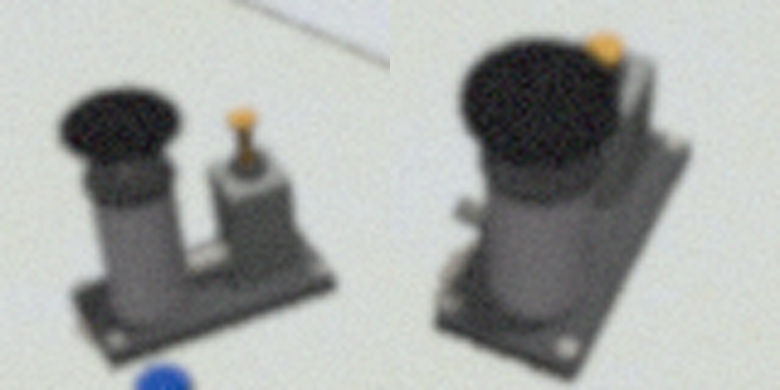

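View pics/c_top.png

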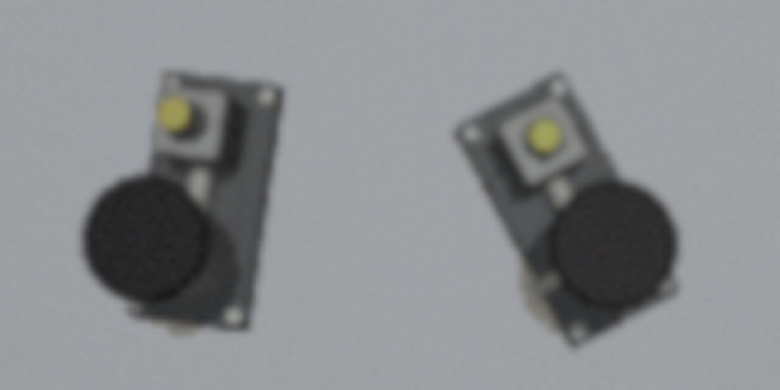

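The left (+y) pump in the side crop shows a long pin stem, with its head at about (199,139); the right pump's pin head, at about (274,225), is partly hidden by its pad. Now I'll measure both.

```bash
cat > meas.py <<'E'
from h import *
import sys
def blobs(im,mask,lo,hi):
    n,l,st,ce=cv2.connectedComponentsWithStats(mask.astype(np.uint8));
    return [(ce[i].round(2),st[i].tolist()) for i in range(1,n) if lo<=st[i][4]<=hi]
if __name__=="__main__":
    S=cv2.imread("pics/side0.png");T=cv2.imread("pics/top0.png")
    for n,I in(("side",S),("top",T)):
        g=cv2.GaussianBlur(I,(3,3),0);h=cv2.cvtColor(g,cv2.COLOR_BGR2HSV)
        print(n,"yellow",blobs(I,(abs(h[...,0].astype(int)-23)<12)&(h[...,1]>90)&(h[...,2]>70),4,200))
        print(n,"black",blobs(I,g.max(2)<(45 if n=="top" else 38),150,1500))
        print(n,"blue",blobs(I,(abs(h[...,0].astype(int)-115)<12)&(h[...,1]>130),10,200))
E
python3 meas.py
```

```text
side yellow [(array([199.25, 139.33]), [198, 138, 4, 4, 12]), (array([273.61, 224.79]), [270, 223, 7, 5, 28])]
side black [(array([425.22,  43.52]), [307, 0, 205, 84, 1407]), (array([ 60.92, 129.01]), [12, 104, 102, 43, 507]), (array([174.85, 143.54]), [164, 135, 22, 22, 299]), (array([ 37.8 , 212.44]), [27, 183, 22, 59, 740]), (array([261.34, 238.04]), [246, 224, 31, 31, 702])]
side blue [(array([183.06, 194.85]), [179, 191, 9, 9, 66])]
top yellow [(array([150.63, 203.  ]), [149, 201, 5, 5, 19]), (array([286.21, 212.63]), [284, 211, 5, 5, 19])]
top black [(array([491.1 , 159.39]), [481, 143, 22, 34, 345]), (array([148.37, 230.53]), [133, 213, 32, 33, 712]), (array([298.29, 236.47]), [283, 221, 30, 32, 629]), (array([  4.43, 271.31]), [0, 240, 13, 85, 484]), (array([  7.58, 351.96]), [0, 344, 17, 16, 214]), (array([222.11, 375.44]), [201, 364, 45, 20, 630])]
top blue [(array([219.29, 260.29]), [216, 257, 8, 8, 52])]
```

```bash
python3 - <<'E'
from h import *
T=cv2.imread("pics/top0.png")
pads=[]
for x,y in((115,185),(262,195)):
    c=cv2.resize(cv2.cvtColor(T,cv2.COLOR_BGR2GRAY)[y:y+75,x:x+75],None,fx=8,fy=8,interpolation=cv2.INTER_CUBIC)
    c=cv2.GaussianBlur(c,(0,0),6)
    k=cv2.HoughCircles(c,cv2.HOUGH_GRADIENT,1,400,param1=60,param2=10,minRadius=80,maxRadius=140)[0][0]
    p=(np.array(k[:2])+.5)/8-.5+[x,y]; P=onz("top",p,155)
    pads.append(P); e=onz("top",p+[k[2]/8,0],155); print(p.round(2),"r px",k[2]/8,"P",P.round(1),"r mm",np.linalg.norm(e-P).round(1),"side px",proj("side",[*P[:2],158]))
for s,t,P in(((199.25,139.33),(150.63,203),pads[0]),((274,224.3),(286.21,212.63),pads[1])):
    q,e=tri(s,t); print("pin",q.round(1),"gap",e.round(1),"dist to pad",np.linalg.norm(q[:2]-P[:2]).round(1), [ (z,np.linalg.norm(onz("top",t,z)[:2]-P[:2]).round(1)) for z in(102,112,132)],"yaw",np.degrees(np.arctan2(*(q-P)[1::-1])))
print("cap",tri((183.06,194.85),(219.29,260.29)))
print("beaker",onz("top",(222,163),85),onz("side",(276,167),85),"tip",onz("top",(375,216),54))
E
```

```text
Traceback (most recent call last):
TypeError: 'NoneType' object is not subscriptable
```

```bash
cat > m2.py <<'E'
from h import *
T=cv2.imread("pics/top0.png")
pads=[]
for x,y in((115,185),(262,195)):
    c=cv2.resize(cv2.cvtColor(T,cv2.COLOR_BGR2GRAY)[y:y+75,x:x+75],None,fx=4,fy=4,interpolation=cv2.INTER_CUBIC)
    c=cv2.GaussianBlur(c,(0,0),3)
    c=cv2.normalize(c,None,0,255,cv2.NORM_MINMAX)
    k=cv2.HoughCircles(c,cv2.HOUGH_GRADIENT,1,400,param1=40,param2=5,minRadius=45,maxRadius=65)[0][0]
    p=(np.array(k[:2])+.5)/4-.5+[x,y]; P=onz("top",p,155)
    pads.append(P); e=onz("top",p+[k[2]/4,0],155); print(p.round(2),"r px",k[2]/4,"P",P.round(1),"r mm",np.linalg.norm(e-P).round(1),"side px",proj("side",[*P[:2],158]))
for s,t,P in(((199.25,139.33),(150.63,203),pads[0]),((274,224.3),(286.21,212.63),pads[1])):
    q,e=tri(s,t); print("pin",q.round(1),"gap",e.round(1),"dist to pad",np.linalg.norm(q[:2]-P[:2]).round(1), [ (z,np.linalg.norm(onz("top",t,z)[:2]-P[:2]).round(1)) for z in(102,112,132)],"yaw",np.degrees(np.arctan2(*(q-P)[1::-1])))
print("cap",tri((183.06,194.85),(219.29,260.29)))
print("beaker",onz("top",(222,163),85),onz("side",(276,167),85),"tip",onz("top",(375,216),54))
E
python3 m2.py
```

```text
[144.5  228.75] r px 13.0 P [494.  223.6 155. ] r mm 37.9 side px [173.42472351 139.13773091]
[299.5  234.75] r px 13.575 P [ 487.6 -220.6  155. ] r mm 38.8 side px [259.35526088 232.93968554]
pin [572.4 214.9 129.9] gap 1.2 dist to pad 78.9 [(102, np.float64(81.4)), (112, np.float64(80.2)), (132, np.float64(78.2))] yaw -6.264139278020124
pin [ 556.1 -185.1  110.6] gap 2.8 dist to pad 77.2 [(102, np.float64(77.1)), (112, np.float64(76.4)), (132, np.float64(75.1))] yaw 27.384415052465283
cap (array([410.92187839,   6.00266925, 143.50403572]), np.float64(1.3361893681808694))
beaker [705.48777186  12.27551912  85.        ] [717.75907278  12.88150726  85.        ] tip [ 556.25346288 -464.53566525   54.        ]
```

The primed pump is the left one: its pin is at z≈130 and 79 mm from its pad. The target pad is at about (488,-221) with its pin at z≈106-110, to be pressed with shut fingers. The straight path from here passes well above the bottle.

```bash
python3 -m crank '[[0,0,0,-2.5,-0.4,-1.9,-1],[0,0,0,-2.9,-0.4,-2.1,-1],[0,0,0,-2.9,-0.4,-2.1,-1],[0,0,0,-2.9,-0.4,-2.1,-1],[0,0,0,-2.9,-0.4,-2.1,-1],[0,0,0,-2.9,-0.4,-2.1,-1],[0,0,0,-2.9,-0.2,-2.1,-1],[0,0,0,-2.9,0,-2.1,-1],[0,0,0,-2.9,0,-2.1,-1],[0,0,0,-2.9,0,-2.1,-1]]' 40
```

```text
clock: 0.93
eef_pos: [287.6, 265.5, 264.7]
tcp_rot: [-1.57, 0.004, 1.324]
contact_force: [1.2, -0.0, 0.2]
opening: 0.003
```

```bash
python3 -m crank '[[0,0,0,-2.9,0,-2.1,-1],[0,0,0,-2.9,0,-2.1,-1],[0,0,0,-2.9,0,-2.1,-1],[0,0,0,-2.9,0,-2.1,-1],[0,0,0,-2.9,0,-2.1,-1],[0,0,0,-2.9,0,-2.1,-1],[0,0,0,-2.9,0,-2.1,-1],[0,0,0,-2.9,0,-2.1,-1],[0,0,0,-2.9,0,-2.1,-1],[0,0,0,-2.9,0,-2.1,-1]]'
```

```text
clock: 1.77
eef_pos: [420.9, -85.3, 266.0]
tcp_rot: [-1.572, 0.003, 1.326]
contact_force: [0.6, 0.9, -0.2]
opening: 0.004
```

```bash
python3 -m crank '[[0,0,0,-2.7,0,-2.1,-1],[0,0,0,-2.7,0,-2.1,-1],[0,0,0,-2.4,0.5,-2,-1],[0,0,0,-2.0,1,-1.8,-1],[0,0,0,-1.6,1.5,-1.4,-1],[0,0,0,-0.6,1.5,-0.6,-1],[0,0,0,0,1.0,0,-1],[0,0,0,0,0.8,0,-1],[0,0,0,0,0,0,-1],[0,0,0,0,0,0,-1]]'; python3 - <<'E'
from h import *
for n in("side","top"):
    I=cams.grab_frame(n);x,y=(200,150) if n=="side" else (220,160)
    cv2.imwrite(f"pics/{n}1.png",I)
    cv2.imwrite(f"pics/{n}1c.png",cv2.convertScaleAbs(cv2.resize(I[y:y+130,x:x+150],None,fx=4,fy=4,interpolation=cv2.INTER_CUBIC),alpha=1.7))
s=r.sense();print(s["eef_pos"],s["tcp_rot"],s["contact_force"]); e=s["eef_pos"]
print(proj("side",e-[0,0,11]),proj("top",e-[0,0,11]))
E
```

```text
clock: 2.6
eef_pos: [490.5, -241.1, 198.7]
tcp_rot: [-1.571, 0.003, 1.317]
contact_force: [0.2, 0.2, -0.4]
opening: -0.0
[ 490.81190682 -241.1050775   199.32410042] [-1.57232084  0.00352646  1.31758863] [ 0.22684235 -0.53413745  0.65483429]
[266.18131883 228.91557456] [307.91952306 232.99537344]
```

View pics/side1c.png

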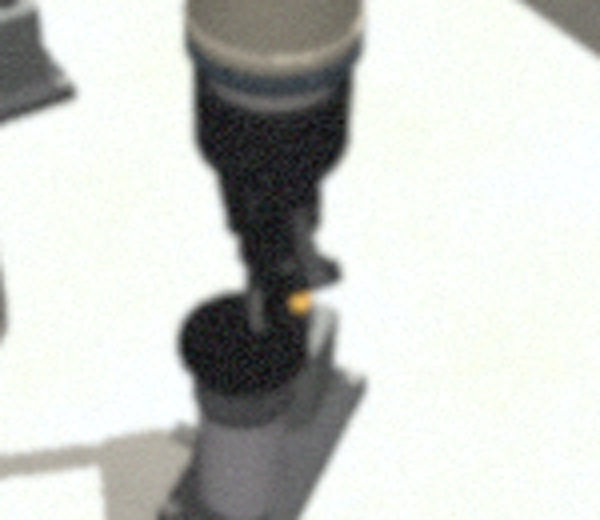

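View pics/top1c.png

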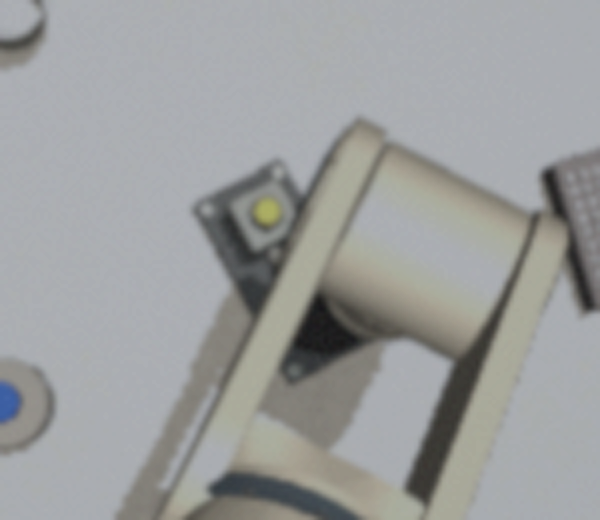

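```bash
python3 -m crank '[[0,0,0,0.7,0,0.7,-1],[0,0,0,0.7,0,0.6,-1],[0,0,0,0,0,0,-1],[0,0,0,0,0.5,0,-1],[0,0,0,0,0.5,0,-1],[0,0,0,0,0.5,0,-1],[0,0,0,0,0.5,0,-1],[0,0,0,0,0.3,0,-1],[0,0,0,0,0,0,-1],[0,0,0,0,0,0,-1]]'
```

```text
clock: 3.53
eef_pos: [481.5, -221.0, 176.7]
tcp_rot: [-1.577, 0.004, 1.32]
contact_force: [0.1, -1.0, -0.9]
opening: -0.0
```

```bash
python3 -m crank '[[0,0,0,0,0.6,0,-1],[0,0,0,0,0.6,0,-1],[0,0,0,0,0.4,0,-1],[0,0,0,0,0.2,0,-1],[0,0,0,0,0,0,-1],[0,0,0,0,0,0,-1],[0,0,0,0,0,0,-1],[0,0,0,0,0,0,-1],[0,0,0,0,0,0,-1],[0,0,0,0,0,0,-1]]'
```

```text
clock: 4.37
eef_pos: [482.2, -221.5, 159.5]
tcp_rot: [-1.577, 0.003, 1.319]
contact_force: [-2.9, 1.1, 9.2]
opening: 0.001
```

Contact confirmed: about 9 N with the pad 9 mm down, which matches the spring. The stop should be at TCP z≈149. I'll finish this stroke and come back up.

```bash
python3 -m crank '[[0,0,0,0,0.5,0,-1],[0,0,0,0,0.5,0,-1],[0,0,0,0,0.4,0,-1],[0,0,0,0,0.3,0,-1],[0,0,0,0,0.3,0,-1],[0,0,0,0,0.2,0,-1],[0,0,0,0,0.2,0,-1],[0,0,0,0,0.2,0,-1],[0,0,0,0,0.2,0,-1],[0,0,0,0,0.2,0,-1]]'
```

```text
clock: 5.2
eef_pos: [482.3, -221.5, 148.8]
tcp_rot: [-1.579, 0.003, 1.318]
contact_force: [-9.7, 4.6, 30.7]
opening: -0.001
```

```bash
python3 -m crank '[[0,0,0,0,-0.9,0,-1],[0,0,0,0,-0.9,0,-1],[0,0,0,0,-0.8,0,-1],[0,0,0,0,-0.4,0,-1],[0,0,0,0,0,0,-1],[0,0,0,0,0,0,-1],[0,0,0,0,0,0,-1],[0,0,0,0,0,0,-1],[0,0,0,0,0,0,-1],[0,0,0,0,0,0,-1]]'; python3 -m crank '[[0,0,0,0,0.6,0,-1],[0,0,0,0,0.6,0,-1],[0,0,0,0,0.6,0,-1],[0,0,0,0,0.5,0,-1],[0,0,0,0,0.5,0,-1],[0,0,0,0,0.3,0,-1],[0,0,0,0,0.2,0,-1],[0,0,0,0,0.2,0,-1],[0,0,0,0,0.2,0,-1],[0,0,0,0,0.2,0,-1]]'
```

```text
clock: 6.03
eef_pos: [481.9, -221.6, 178.7]
tcp_rot: [-1.579, 0.003, 1.318]
contact_force: [-0.2, -0.5, -1.0]
opening: 0.002
clock: 6.87
eef_pos: [482.5, -221.9, 148.9]
tcp_rot: [-1.58, 0.003, 1.318]
contact_force: [-9.0, 4.1, 31.5]
opening: 0.001
```

Works; two strokes done. I'll run three more and then look.

```bash
python3 -m crank '[[0,0,0,0,-0.9,0,-1],[0,0,0,0,-0.9,0,-1],[0,0,0,0,-0.8,0,-1],[0,0,0,0,-0.4,0,-1],[0,0,0,0,0,0,-1],[0,0,0,0,0,0,-1],[0,0,0,0,0,0,-1],[0,0,0,0,0,0,-1],[0,0,0,0,0,0,-1],[0,0,0,0,0,0,-1]]'; python3 -m crank '[[0,0,0,0,0.6,0,-1],[0,0,0,0,0.6,0,-1],[0,0,0,0,0.6,0,-1],[0,0,0,0,0.5,0,-1],[0,0,0,0,0.5,0,-1],[0,0,0,0,0.3,0,-1],[0,0,0,0,0.2,0,-1],[0,0,0,0,0.2,0,-1],[0,0,0,0,0.2,0,-1],[0,0,0,0,0.2,0,-1]]'
python3 -m crank '[[0,0,0,0,-0.9,0,-1],[0,0,0,0,-0.9,0,-1],[0,0,0,0,-0.8,0,-1],[0,0,0,0,-0.4,0,-1],[0,0,0,0,0,0,-1],[0,0,0,0,0,0,-1],[0,0,0,0,0,0,-1],[0,0,0,0,0,0,-1],[0,0,0,0,0,0,-1],[0,0,0,0,0,0,-1]]'; python3 -m crank '[[0,0,0,0,0.6,0,-1],[0,0,0,0,0.6,0,-1],[0,0,0,0,0.6,0,-1],[0,0,0,0,0.5,0,-1],[0,0,0,0,0.5,0,-1],[0,0,0,0,0.3,0,-1],[0,0,0,0,0.2,0,-1],[0,0,0,0,0.2,0,-1],[0,0,0,0,0.2,0,-1],[0,0,0,0,0.2,0,-1]]'
python3 -m crank '[[0,0,0,0,-0.9,0,-1],[0,0,0,0,-0.9,0,-1],[0,0,0,0,-0.8,0,-1],[0,0,0,0,-0.4,0,-1],[0,0,0,0,0,0,-1],[0,0,0,0,0,0,-1],[0,0,0,0,0,0,-1],[0,0,0,0,0,0,-1],[0,0,0,0,0,0,-1],[0,0,0,0,0,0,-1]]'; python3 -m crank '[[0,0,0,0,0.6,0,-1],[0,0,0,0,0.6,0,-1],[0,0,0,0,0.6,0,-1],[0,0,0,0,0.5,0,-1],[0,0,0,0,0.5,0,-1],[0,0,0,0,0.3,0,-1],[0,0,0,0,0.2,0,-1],[0,0,0,0,0.2,0,-1],[0,0,0,0,0.3,0,-1],[0,0,0,0,0.3,0,-1]]'
python3 -m crank '[[0,0,0,0,-0.9,0,-1],[0,0,0,0,-0.9,0,-1],[0,0,0,0,-0.8,0,-1],[0,0,0,0,-0.8,0,-1],[0,0,0,0,0,0,-1],[0,0,0,0,0,0,-1],[0,0,0,0,0,0,-1],[0,0,0,0,0,0,-1],[0,0,0,0,0,0,-1],[0,0,0,0,0,0,-1]]'
python3 - <<'E'
from h import *
from meas import blobs
I=cams.grab_frame("side");T=cams.grab_frame("top");cv2.imwrite("pics/side2.png",I);cv2.imwrite("pics/top2.png",T)
cv2.imwrite("pics/side2c.png",cv2.convertScaleAbs(cv2.resize(I[150:280,200:350],None,fx=4,fy=4,interpolation=cv2.INTER_CUBIC),alpha=1.7))
for I in(I,T):
    h=cv2.cvtColor(cv2.GaussianBlur(I,(3,3),0),cv2.COLOR_BGR2HSV)
    print(blobs(I,(abs(h[...,0].astype(int)-23)<12)&(h[...,1]>90)&(h[...,2]>70),4,200))
for z in(102,112,122,132): print(z,proj("side",[556.5,-186,z-1]),proj("top",[556.5,-186,z]))
E
```

```text
clock: 7.7
eef_pos: [481.6, -221.4, 177.5]
tcp_rot: [-1.578, 0.003, 1.318]
contact_force: [-0.1, 0.5, -0.3]
opening: -0.004
clock: 8.53
eef_pos: [482.1, -221.7, 148.8]
tcp_rot: [-1.579, 0.003, 1.318]
contact_force: [-9.2, 3.6, 31.9]
opening: 0.005
clock: 9.37
eef_pos: [481.2, -221.2, 177.6]
tcp_rot: [-1.577, 0.003, 1.318]
contact_force: [0.4, -0.3, -0.9]
opening: -0.002
clock: 10.2
eef_pos: [481.8, -221.5, 148.8]
tcp_rot: [-1.578, 0.003, 1.318]
contact_force: [-9.6, 5.2, 31.9]
opening: -0.001
clock: 11.03
eef_pos: [480.8, -221.0, 177.6]
tcp_rot: [-1.576, 0.003, 1.318]
contact_force: [0.5, 0.2, -0.0]
opening: -0.005
clock: 11.87
eef_pos: [481.5, -221.4, 148.7]
tcp_rot: [-1.577, 0.003, 1.318]
contact_force: [-15.6, 7.3, 49.2]
opening: 0.0
clock: 12.7
eef_pos: [480.6, -220.9, 182.7]
tcp_rot: [-1.576, 0.003, 1.318]
contact_force: [0.3, -0.6, -1.4]
opening: 0.001
[(array([199.25, 139.33]), [198, 138, 4, 4, 12]), (array([274.71, 219.53]), [273, 217, 4, 6, 17])]
[(array([150.43, 203.1 ]), [148, 201, 6, 5, 21]), (array([285.5, 211.5]), [285, 210, 2, 4, 6])]
102 [273.66990295 227.12900127] [286.59708936 212.42228935]
112 [273.79281028 224.41906856] [286.80467983 212.05890355]
122 [273.91747198 221.66730048] [287.01519734 211.69037793]
132 [274.04392201 218.87280407] [287.22870406 211.31660298]
```

View pics/side2c.png

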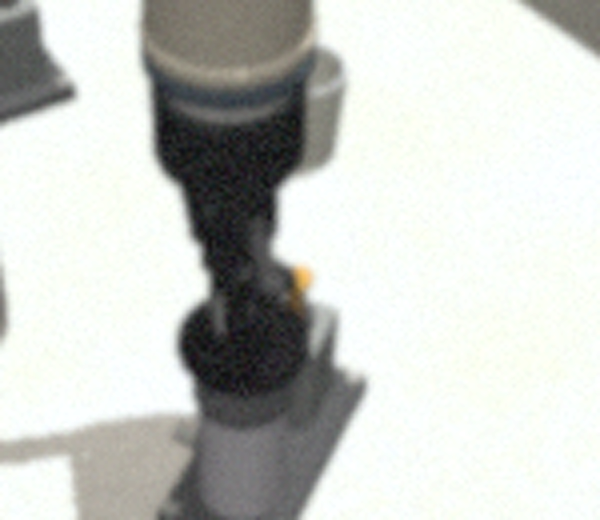

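The crop shows the pin stem exposed, with the head at about (275,219) and partly hidden by the fingers. That is close to the 132 mm prediction of row 218.9. Two extra strokes do no harm, and then I'll move clear for an unobstructed look.

```bash
python3 -m crank '[[0,0,0,0,0.8,0,-1],[0,0,0,0,0.8,0,-1],[0,0,0,0,0.7,0,-1],[0,0,0,0,0.5,0,-1],[0,0,0,0,0.5,0,-1],[0,0,0,0,0.3,0,-1],[0,0,0,0,0.2,0,-1],[0,0,0,0,0.2,0,-1],[0,0,0,0,0.3,0,-1],[0,0,0,0,0.3,0,-1]]'
python3 -m crank '[[0,0,0,0,-0.9,0,-1],[0,0,0,0,-0.9,0,-1],[0,0,0,0,-0.8,0,-1],[0,0,0,0,-0.4,0,-1],[0,0,0,0,0,0,-1],[0,0,0,0,0,0,-1],[0,0,0,0,0,0,-1],[0,0,0,0,0,0,-1],[0,0,0,0,0,0,-1],[0,0,0,0,0,0,-1]]'; python3 -m crank '[[0,0,0,0,0.6,0,-1],[0,0,0,0,0.6,0,-1],[0,0,0,0,0.6,0,-1],[0,0,0,0,0.5,0,-1],[0,0,0,0,0.5,0,-1],[0,0,0,0,0.3,0,-1],[0,0,0,0,0.3,0,-1],[0,0,0,0,0.3,0,-1],[0,0,0,0,0.3,0,-1],[0,0,0,0,0.3,0,-1]]'
python3 -m crank '[[0,0,0,0,-0.9,0,-1],[0,0,0,0,-1,0,-1],[0,0,0,0,-1.5,0,-1],[0,0,0,0,-2,0,-1],[0,0,0,0,-2,0,-1],[0,0,0,0,-2,1,-1],[0,0,0,0,-2,2,-1],[0,0,0,0,-1,2,-1],[0,0,0,0,0,1,-1],[0,0,0,0,0,0,-1]]'
python3 - <<'E'
from h import *
print(r.sense()["eef_pos"])
E
```

```text
clock: 13.63
eef_pos: [481.7, -221.5, 148.7]
tcp_rot: [-1.579, 0.003, 1.318]
contact_force: [-17.0, 8.2, 50.8]
opening: 0.002
clock: 14.47
eef_pos: [480.6, -220.9, 177.2]
tcp_rot: [-1.577, 0.003, 1.318]
contact_force: [-0.7, -0.2, -0.5]
opening: -0.007
clock: 15.3
eef_pos: [481.1, -221.2, 148.7]
tcp_rot: [-1.578, 0.003, 1.318]
contact_force: [-13.3, 7.0, 43.1]
opening: -0.004
clock: 16.13
eef_pos: [420.6, -205.1, 274.9]
tcp_rot: [-1.578, 0.003, 1.318]
contact_force: [0.4, -0.6, 0.9]
opening: 0.0
[ 420.57716387 -205.05721815  274.87408639]
```

```bash
python3 -m crank '[[0,0,0,0,-1,1.5,-1],[0,0,0,0,-1,2,-1],[0,0,0,0,0,2,-1],[0,0,0,0,0,1,-1],[0,0,0,0,0,0,-1],[0,0,0,0,0,0,-1],[0,0,0,0,0,0,-1],[0,0,0,0,0,0,-1],[0,0,0,0,0,0,-1],[0,0,0,0,0,0,-1]]'
python3 - <<'E'
from h import *
from meas import blobs
I=cams.grab_frame("side");T=cams.grab_frame("top");cv2.imwrite("pics/side3.png",I);cv2.imwrite("pics/top3.png",T)
f=lambda A,x,y:cv2.resize(A[y:y+130,x:x+100],None,fx=4,fy=4,interpolation=cv2.INTER_CUBIC)
cv2.imwrite("pics/c3.png",cv2.convertScaleAbs(np.hstack([f(I,220,160),f(T,250,170)]),alpha=1.6))
px=[]
for A in(I,T):
    h=cv2.cvtColor(cv2.GaussianBlur(A,(3,3),0),cv2.COLOR_BGR2HSV)
    b=blobs(A,(abs(h[...,0].astype(int)-23)<12)&(h[...,1]>90)&(h[...,2]>70),4,200);print(b)
    print("blue",blobs(A,(abs(h[...,0].astype(int)-115)<12)&(h[...,1]>130),10,200))
    px.append(b[-1][0])
print(tri(*px)); 
for a,b in((I,"side"),(T,"top")):
    d=cv2.absdiff(a,cv2.imread(f"pics/{b}0.png")).max(2); d=cv2.GaussianBlur(d,(5,5),0); print(b,[x[1] for x in blobs(d,d>25,15,99999)])
E
```

```text
clock: 16.97
eef_pos: [360.0, -189.5, 288.2]
tcp_rot: [-1.574, 0.001, 1.318]
contact_force: [-0.3, -0.4, -0.7]
opening: 0.005
[(array([273.58, 219.67]), [271, 217, 6, 7, 33])]
blue [(array([183.19, 194.91]), [179, 191, 10, 9, 67])]
[(array([150.43, 203.1 ]), [148, 201, 6, 5, 21]), (array([286.63, 212.  ]), [285, 210, 5, 5, 19])]
blue [(array([219.31, 260.22]), [216, 257, 8, 8, 51])]
(array([ 555.41025544, -184.83209352,  127.71258971]), np.float64(1.1078081147563807))
side [[0, 0, 92, 63, 4118], [141, 0, 59, 28, 637], [137, 14, 54, 15, 206], [137, 22, 54, 27, 869], [0, 38, 6, 6, 29], [147, 44, 63, 171, 5678], [0, 47, 10, 6, 38], [162, 47, 8, 7, 41], [125, 51, 26, 26, 342], [0, 72, 76, 192, 6131], [168, 142, 15, 6, 64], [270, 216, 8, 12, 76], [69, 268, 138, 52, 3764], [70, 272, 5, 4, 15], [6, 336, 41, 10, 261], [0, 340, 5, 8, 25]]
top [[215, 252, 130, 126, 2968], [0, 324, 150, 60, 3633], [144, 352, 56, 32, 1143], [220, 365, 49, 19, 490]]
```

View pics/c3.png

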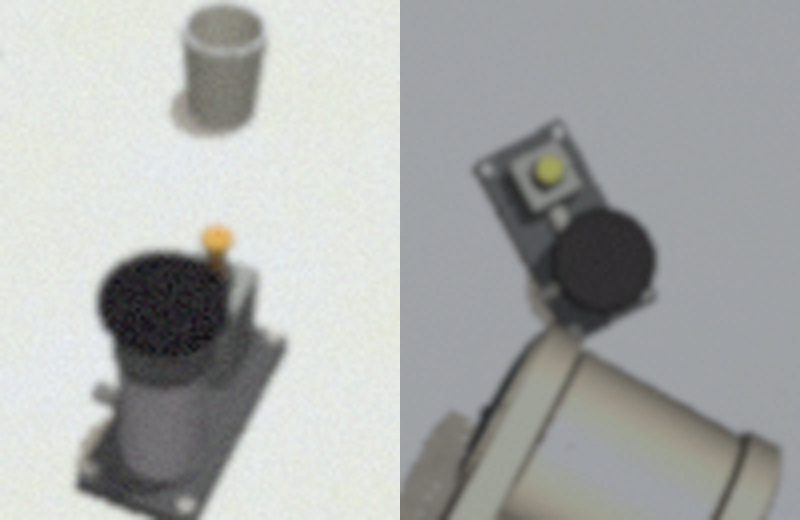

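View pics/side3.png

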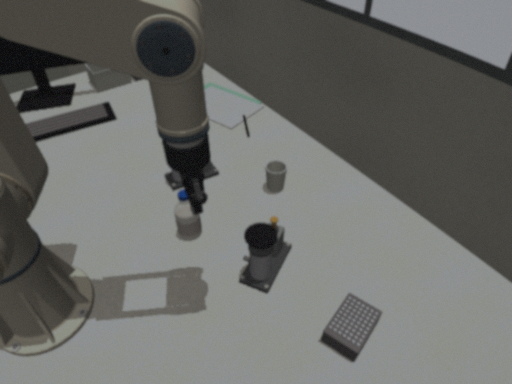

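The bench is clear and the pad is up. The blob includes some stem, which biases the height low, so I'll measure the head's top edge at sub-pixel level.

```bash
python3 - <<'E'
from h import *
# saturation-like signal: R-B column-averaged; half-max of the top edge
def top(A,x0,x1,y0,y1):
    p=(A[y0:y1,x0:x1,2].astype(float)-A[y0:y1,x0:x1,0]).mean(1); b=p[:3].mean(); m=p.max(); h=(b+m)/2
    i=next(k for k in range(len(p)) if p[k]>h); print(p.round(0)); return y0+i-1+(h-p[i-1])/(p[i]-p[i-1])
S0=cv2.imread("pics/side0.png");S3=cv2.imread("pics/side3.png")
def edge(P): # far rim of head top, as seen: min row
    return min(proj("side",[P[0]+10*np.cos(a),P[1]+10*np.sin(a),P[2]])[1] for a in np.linspace(0,6.28,60))
for nm,A,x0,x1,y0,y1,tp in(("primed t0",S0,198,201,130,143,(150.63,203)),("target t0",S0,272,276,216,227,(286.21,212.63)),("target now",S3,272,276,209,222,(286.63,212.0))):
    e=top(A,x0,x1,y0,y1)
    zs=np.arange(95,145,.25); E=[edge(onz("top",tp,z)) for z in zs]
    print(nm,"edge",round(e,2),"z",zs[np.argmin(abs(np.array(E)-e))])
E
```

```text
[-1. -1. -1. -2. -1.  2. 10. 30. 56. 70. 57. 36. 18.]Traceback (most recent call last):
  File "<stdin>", line 11, in <module>
  File "<stdin>", line 8, in edge
  File "<stdin>", line 8, in <genexpr>
  File "h.py", line 11, in proj
    c=cams.camera_info(n);K=c["intrinsics"];V=c["view"]
ValueError: time passes only in moves, steps and waits
```

```bash
sed -i 's/cams.camera_info(n)/CI[n]/; 2a CI={n:cams.camera_info(n) for n in("side","top")}' h.py; python3 - <<'E'
from h import *
def top(A,x0,x1,y0,y1):
    p=(A[y0:y1,x0:x1,2].astype(float)-A[y0:y1,x0:x1,0]).mean(1); b=p[:3].mean(); m=p.max(); h=(b+m)/2
    i=next(k for k in range(len(p)) if p[k]>h); print(p.round(0)); return y0+i-1+(h-p[i-1])/(p[i]-p[i-1])
S0=cv2.imread("pics/side0.png");S3=cv2.imread("pics/side3.png")
def edge(P):
    return min(proj("side",[P[0]+10*np.cos(a),P[1]+10*np.sin(a),P[2]])[1] for a in np.linspace(0,6.28,30))
for nm,A,x0,x1,y0,y1,tp in(("primed t0",S0,198,201,130,143,(150.63,203)),("target t0",S0,272,276,216,227,(286.21,212.63)),("target now",S3,272,276,209,222,(286.63,212.0))):
    e=top(A,x0,x1,y0,y1)
    zs=np.arange(95,145,.5); E=[edge(onz("top",tp,z)) for z in zs]
    print(nm,"edge",round(e,2),"z",zs[np.argmin(abs(np.array(E)-e))])
E
```

```text
[-1. -1. -1. -2. -1.  2. 10. 30. 56. 70. 57. 36. 18.]
primed t0 edge 137.18 z 131.5
[-2. -0.  0.  2.  6. 20. 45. 67. 75. 72. 60.]
target t0 edge 221.68 z 109.5
[-2. -2. -2. -2.  0.  0. 10. 32. 60. 80. 82. 80. 68.]
target now edge 216.28 z 129.5
```

```bash
python3 - <<'E'
from h import *
for f in("side2","side3"):
    A=cv2.imread(f"pics/{f}.png").astype(float); p=(A[209:228,274:277,2]-A[209:228,274:277,0]).mean(1); print(f,p.round(0))
T=cv2.imread("pics/top3.png")
# pad height now: near/far dark ellipse extent in side view vs t0
for f in("side0","side3"):
    g=cv2.GaussianBlur(cv2.imread(f"pics/{f}.png"),(3,3),0).max(2); m=(g[215:270,240:280]<38).astype(np.uint8); n,l,s,c=cv2.connectedComponentsWithStats(m); k=1+s[1:,4].argmax(); print(f,s[k],c[k].round(2))
E
```

```text
side2 [-1. -1. -2. -3. -2.  1.  6. 26. 53. 70. 70. 65. 53. 36. 23. 16. 16. 17.
 14.]
side3 [-2. -2. -2. -2.  0.  0.  8. 30. 57. 76. 80. 78. 62. 45. 26. 16. 17. 16.
 13.]
side0 [  6   9  31  31 702] [21.34 23.04]
side3 [  6  10  31  26 640] [21.09 22.01]
```

The pin-head edge is the same after 5 strokes and after 7, so the pin is at its end. One more check: the pad's return, by its edges in the side view.

```bash
python3 - <<'E'
from h import *
I=[cv2.imread(f"pics/side{i}.png") for i in(0,3)]
I.append(cams.grab_frame("side")); cv2.imwrite("pics/side4.png",I[-1])
for A in I:
    G=A.astype(float).mean(2); o=[]
    for x in(252,255,258,261,264,267):
        p=G[214:240,x-1:x+2].mean(1); h=(p[:5].mean()+p[-5:].mean())/2; i=np.argmax(p<h); o.append(214+i-1+(p[i-1]-h)/(p[i-1]-p[i]))
    print(np.round(o,2),np.mean(o).round(2))
print(proj("side",[487,-221,158])[1],proj("side",[487,-221,155])[1])
s=r.sense();print(s["clock"],s["contact_force"],s["eef_pos"])
E
```

```text
[224.41 223.15 222.63 222.56 222.84 223.43] 223.17
[224.39 223.23 222.64 222.6  222.83 223.44] 223.19
[224.36 223.2  222.65 222.61 222.83 223.45] 223.18
233.16207265361894 234.0372717181234
17.1167 [ 0.03883521 -0.82702131 -0.72905401] [ 359.70168891 -189.36554008  288.31970336]
```

```bash
python3 -c "
from rig import order
print(order.sign_off())"
```

```text
the job is handed in; nothing more can be done
None
```

I pressed the unprimed pump (the robot's right, pad at about (487, -221) mm) seven times to its stop with the shut fingertips. I then backed off and handed the job in at about 17 s; no verdict was reported.

- **Strokes:** Each stroke ended at the same height with about 30 to 50 N of push, so the pad was on its hard stop. Between strokes the fingertips came well clear of the pad.
- **Pin:** The side view put the top of the pin at about 129.5 mm, up from about 109.5 mm. The primed pin measured 131.5 mm the same way, so they agree within the 2 mm calibration. A rougher blob measurement gave 127.7 mm, but it includes some of the stem and so reads low. The pin head's edge did not move between the fifth and seventh strokes, so I take the pin as fully out; no single measurement settles it to the millimetre.
- **Pad:** Its edge is back within 0.02 px of the starting picture, which means fully released.
- **Other objects:** The bottle cap's pixel position is unchanged, and the picture comparison shows no change at the beaker or tip box. The arm never came near the primed pump; it hid that pump in the last side view, but nothing had changed there in the top view. The robot was touching nothing when I handed in.

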